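Click the eyepiece camera onto the microscope

ROBOT

A 6-joint arm with a two-finger parallel gripper is mounted at the origin on the work surface. World frame = base frame: x ahead of the robot, y to its left, z up, the work surface at z = 0. Lengths are in m, angles in degrees, forces in N, time in s.
With the tool pointing down it reaches from about 0.15 to 0.775 m from the base axis. Payload 6.1 kg.
Tool frame: the origin (TCP) lies at the centre of the arm's flange, where the gripper is bolted on; the fingertips stand 173 mm ahead of it and the grasp point (between the pads) lies 155 mm ahead of it; z points along the fingers, y is the line along which they close (so a half turn about z gives the same grasp; the last joint's range is limited). The gripper opens to 85 mm and grips with 20 to 120 N. Pads are 22 mm wide; open, the fingers measure 114 mm over their backs; the gripper's body (76 mm by 85 mm) begins 54 mm behind the grasp point. The pads swing forward as they close: fully open they stand 13 mm farther back than shut.
Start: joints at [73.052, 7.208, -2.269, 80.523, 0, 90], TCP at [0.153, 0.502, 0.405] pointing down, gripper open.
Joint ranges: [-155.77, 155.77], [-54.66, 111.73], [-72.52, 77.12], [-102.08, 115.82], [-83.92, 84.16], [-180, 180]. Speed limits (degrees/s): [136.94, 136.94, 172.46, 180, 180, 180].

INTERFACE

Orientations are given as [roll, pitch, yaw] about the fixed x, y, z axes, in that order (R = Rz(yaw) Ry(pitch) Rx(roll)).
In Python, from rig import robot, grab_frame, camera_model gives the robot as it stands.
- The arm moves only by the tool jog_arm, never from a script. Its argument "series" is a list that holds one entry, the list of rows, each a list of 7 numbers: the opening, from 0 (shut) to 1 (fully open), then the shift along the world's x, y, z in mm, then the turn, a rotation vector about the world's x, y, z in degrees. A call has exactly 5 rows; each row is the pose to reach, as a shift and turn from the pose commanded when the call began; what a row does not reach only later rows make up. A row lasts 1/12 s, in which the tool goes at most 41.7 mm and 7.16 degrees, less where a joint would pass 70% of its speed; a pose out of reach is approached as far as the arm can. A call with a gripper value outside its range is refused whole. The fingers move at their own pace and stop on an object; "squeeze" is the grip in N (left out, the last holds). Time passes only in rows, so rows that repeat a pose let the fingers close, or fill a call up. It gives the time, the measured TCP pose, the force, the opening and the grip force at its end, in the units of the state.
- robot.sense(): the state, without advancing time (a new reading comes with each control period).
- grab_frame(name): name is "scene" or "top" or "wrist"; returns the picture (480x640x3 uint8, blue, green, red); there is no depth.
- camera_model(name): a dict with "intrinsics" (3x3 intrinsics, pixels), "camera_from_world" (4x4, takes a point from world to camera coordinates). Camera axes: x right, y up, looking along -z (the intrinsics and any distortion apply to the point x, -y, -z); pixel columns grow to the right and rows downward; lengths in m; the calibration is good to about 2 mm. A picture is of the moment at which its call begins: read the wrist's pose just before it. camera_model takes no time and is no camera call; for the wrist camera it gives the pose at the moment of the call.
- robot.hand_in(): hands the job in; it is judged then, once.
The state is a dict: "clock": time; "joint_positions": joint angles; "joint_velocities": joint speeds; "effort": joint torques, N m; "ee_pos": TCP position; "orientation": TCP orientation; "force": force on the tool from outside, world axes, zero at the start; "ft_torque": the same for the moment, N m; "width": opening from 0.0 (shut) to 1.0 (fully open); "finger_force": force on a finger pad.
Only numpy, scipy, OpenCV 4.12 (cv2) and the standard library are available. Lean on these libraries where they do the work, as an engineer would, in place of code of your own. Each camera call takes 0.05 s, during which the arm holds its last target. There are 200 camera calls.

TASK

Fit the blue eyepiece camera onto the microscope's slanted steel eye tube: turn it so that the hole in its sleeve is on the side of the red spring button, slide the sleeve fully home until the button pops out through the hole, then let go. Leave the bottle, the canister and the dish standing where they are.

Things in the scene. Friction and masses are not known exactly. Their poses are not given: they have to be found in the camera images.
- camera_center (a point): Centre of the eyepiece camera's blue housing, a 42 mm cube (grip any two opposite upright faces; 0.14-0.28 kg) on top of a round sleeve; starts upright on its sleeve on the bench, 88 mm high, this point 67 mm up. Camera's axes: z along the sleeve from its open mouth to the housing; +x towards the side with the hole, marked by a red stripe on the housing's side and top.
- camera_mouth (a point): Centre of the sleeve's open mouth, 67 mm from camera_center along the camera's -z; same axes. Aluminium sleeve: bore 30 mm, outside 37 mm, hollow 46 mm deep; bell mouth 36 mm inside and about 42 mm outside at the rim, narrowing to the bore over 5.5 mm.
- camera_hole (a point): Centre of the hole in the sleeve's +x wall, 22 mm above the mouth and 17 mm off the sleeve's axis; 14 mm long along the sleeve, 12 mm wide; same axes as the camera.
- eyetube: Bare steel eye tube (stub) of the white microscope, fixed: 28 mm diameter, 38 mm long, chamfered tip, on a black 46 mm collar. Origin: on its axis at the collar's face, 0.197 m above the bench. z: out along the stub, 30 deg from vertical, leaning towards the robot's side; +x: its upper side, with the button. Camera fitted: same axes, mouth at this origin, camera_center 67 mm out along z.
- spring_button (a joint): Red round spring button on the stub's upper (+x) side, 22 mm out from the collar; 9 mm diameter, 4 mm proud. Value = how far pressed in, m: 0 out, 0.004 flush. Spring 1 N (out) to 4 N (flush); the bell mouth pushes it in by itself, with 2 to 6 N along the sleeve. Under the sleeve's wall it reads 0.0015 to 0.003; in the hole it springs back to 0.
- dropper_mid (a point): bystander: middle of a small amber glass bottle, 32 mm in diameter, 70 mm high
- canister_mid (a point): bystander: middle of a clear plastic lens canister, 38 mm in diameter, 62 mm high
- dish_mid (a point): bystander: middle of a covered glass dish, 60 mm in diameter, 15 mm high
- microscope: The white compact microscope, fixed to the bench; origin at its foot on the bench, +x from the user's side to its column. Foot 170 x 130 mm, from 70 mm before to 100 mm behind the origin; solid head up to 0.2 m high, the eye tube's tip reaches about 0.24 m; carry things over it higher than that. The eye tube's foot is 35 mm before the origin (-x).
Mind the look-alikes: they are no part of the job. Leave any pink look-alike of the part that bears camera_center alone. Of the things that look like the microscope, the smaller one is meant.

How it is judged (in metres and radians):
At the end, for the whole second after the job is handed in: The camera's sleeve is on the eye tube with its mouth against the collar (mouth centre within 4.5 mm of the stub's foot, axes within 0.1 rad), its hole over the button (within 0.2 rad) and the button sprung out through the hole (pressed in by less than 1 mm); the camera is let go and stays there (distance between camera_mouth and eyetube below 0.0045 m and angle between the z axis of camera_mouth and the z axis of eyetube, either way round below 0.1 rad and angle between the x axis of camera_mouth and the x axis of eyetube, either way round below 0.2 rad and value of joint spring_button below 0.001 m); the robot touches nothing.
It fails at once if the bottle, canister or dish is displaced by more than 25 mm or knocked over (distance of any of dropper_mid, canister_mid, dish_mid from where it was at the start of the episode above 0.025 m or angle between any of dropper_mid, canister_mid, dish_mid's own z axis and vertical above 0.6 rad).
It also fails if it takes over 48 s, if anything falls off the work surface, if the arm or the gripper's body presses on something with over 40 N, if the wrist force passes 120 N, or if a joint passes its speed limit or range.

## Working session

There is one attempt and no reset: what is moved stays moved. The work goes in short steps, Python scripts to look and compute and a tool call to move; the robot and the scene stay as the last step left them, time stands still between calls to the robot, and variables do not carry over. Pictures are saved under pics/ and viewed, at most 10 in all, crops included, and the job is handed in when it is done.

Besides the shell and the picture viewer there is one more tool, called after "Request:" as a command line: name --argument value ..., lists and objects as JSON in quotes. jog_arm: Moves the arm, as the interface text tells. Its arguments: {"type":"object","properties":{"series":{"type":"array"},"squeeze":{"type":"number"}},"required":["series"]}

```bash
mkdir -p pics; cat > h.py <<'E'
import numpy as np,cv2
from rig import robot,grab_frame,camera_model
def proj(m,P):
    P=np.atleast_2d(P);K=np.array(m["intrinsics"]);T=np.array(m["camera_from_world"])
    c=P@T[:3,:3].T+T[:3,3];c=c*[1,-1,-1];p=c@K.T;return p[:,:2]/p[:,2:]
def ray(m,uv):
    K=np.array(m["intrinsics"]);T=np.array(m["camera_from_world"])
    d=np.linalg.inv(K)@[uv[0],uv[1],1];d=d*[1,-1,-1];R=T[:3,:3]
    return -R.T@T[:3,3],R.T@d
def onz(m,uv,z):
    o,d=ray(m,uv);return o+d*(z-o[2])/d[2]
E
python3 - <<'E'
from h import *
print(robot.sense())
for n in("scene","top","wrist"):
    m=camera_model(n);print(n,{k:(np.round(v,3).tolist() if not isinstance(v,str) else v) for k,v in m.items()})
    cv2.imwrite(f"pics/{n}0.png",grab_frame(n))
E
```

```text
{'clock': 0.0, 'joint_positions': array([ 7.30545138e+01,  7.24161275e+00, -2.32698960e+00,  8.05220819e+01,
        6.93081508e-05,  8.99974126e+01]), 'joint_velocities': array([-0.04481062,  0.14721333, -0.09660392,  0.03926708, -0.02759378,
        0.03493481]), 'effort': array([ 8.08054074e-05, -4.35915971e+01,  3.52923596e+01,  1.74626702e-02,
       -1.05435549e-04,  3.09969799e-06]), 'ee_pos': array([0.15298098, 0.50208682, 0.40392042]), 'orientation': array([-1.79909316e+02, -7.34031809e-05,  1.63057101e+02]), 'force': array([-0.56269867,  0.88654769,  0.74202544]), 'ft_torque': array([ 0.02826482, -0.01008281, -0.00338744]), 'finger_force': 0.0, 'width': 1.0008825527121739}
scene {'intrinsics': [[562.343, 0.0, 318.858], [0.0, 562.343, 238.826], [0.0, 0.0, 1.0]], 'camera_from_world': [[-0.264, 0.964, -0.014, 0.083], [-0.806, -0.213, 0.552, 0.383], [0.529, 0.157, 0.834, -1.618], [0.0, 0.0, 0.0, 1.0]]}
top {'intrinsics': [[545.783, 0.0, 317.163], [0.0, 545.783, 247.411], [0.0, 0.0, 1.0]], 'camera_from_world': [[-0.009, -1.0, -0.017, 0.076], [0.984, -0.012, 0.177, -0.595], [-0.177, -0.015, 0.984, -1.312], [0.0, 0.0, 0.0, 1.0]]}
wrist {'intrinsics': [[373.521, 0.0, 315.248], [0.0, 373.521, 251.268], [0.0, 0.0, 1.0]], 'camera_from_world': [[0.292, 0.956, -0.001, -0.525], [-0.905, 0.276, -0.324, 0.041], [-0.309, 0.095, 0.946, -0.381], [0.0, 0.0, 0.0, 1.0]]}
```

View pics/scene0.png

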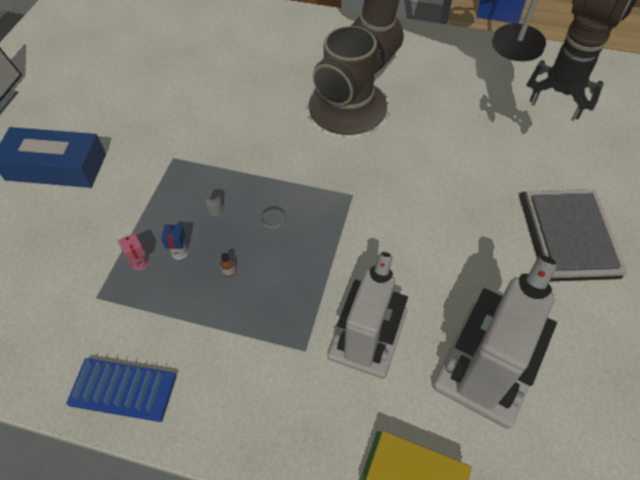

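View pics/top0.png

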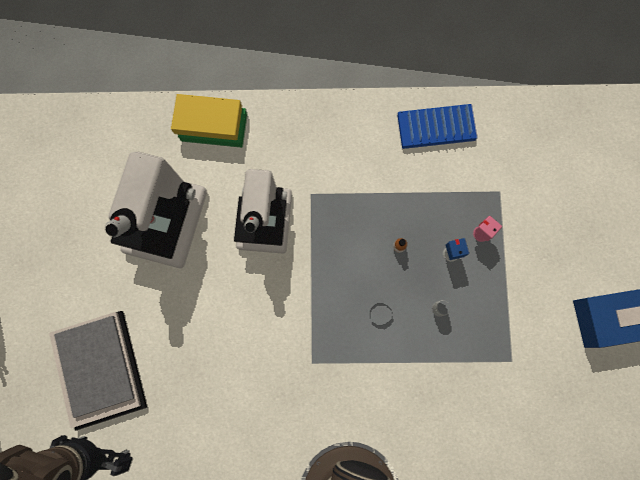

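Candidates: the camera is the blue cube (scene 174,238; top 457,249), and the pink one (scene 133,250; top 488,228) is the decoy. The microscope is the smaller one (scene 370,310; top 262,210), not the larger one (scene 500,340; top 150,210). The bystanders in the top view are the bottle (401,244), canister (441,308) and dish (381,315).

```bash
python3 - <<'E'
from h import *
t=cv2.imread("pics/top0.png");s=cv2.imread("pics/scene0.png")
def c(im,u,v,w,h,k):return cv2.resize(im[v:v+h,u:u+w],(w*k,h*k),interpolation=cv2.INTER_CUBIC)
k=8
o=np.vstack([np.hstack([c(t,436,228,50,37,k),c(t,232,200,50,37,k)]),np.hstack([c(s,150,217,50,37,k),c(s,357,247,50,37,k)])])
cv2.imwrite("pics/crop1.png",o)
mt=camera_model("top")
for n,uv,z in[("cam",(457,247),.08),("bottle",(401,244),.07),("can",(441,302),.06),("dish",(381,315),.015),("tube",(251,223),.23)]:
    print(n,onz(mt,uv,z).round(3))
E
```

```text
cam [ 0.587 -0.272  0.08 ]
bottle [ 0.598 -0.137  0.07 ]
can [ 0.455 -0.231  0.06 ]
dish [ 0.428 -0.089  0.015]
tube [0.62  0.212 0.23 ]
```

View pics/crop1.png

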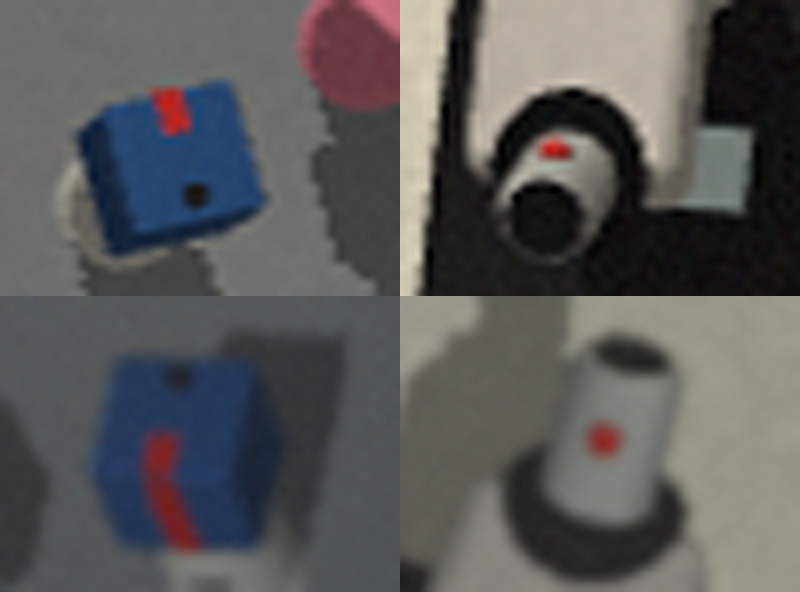

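The crop confirms the choice. The blue cube's stripe points roughly to world +x with a slight turn to the left. The small microscope's stub shows its red button on the upper side. I'll move to a wrist view over the tube first, as it's on the way to the camera.

Request:
jog_arm --series '[[[1,30,-20,20,0,0,6],[1,60,-43,40,0,0,12],[1,92,-66,55,0,0,18],[1,124,-89,70,0,0,24],[1,156,-112,84,0,0,29]]]'

```text
clock: 0.57
ee_pos: [0.3082, 0.3902, 0.4887]
orientation: [180.0, 0.0, -167.6]
force: [0.4, -0.1, 0.4]
width: 0.999
finger_force: 0.0
```

Request:
jog_arm --series '[[[1,32,-23,5,0,0,0],[1,64,-46,10,0,0,0],[1,96,-69,14,0,0,0],[1,128,-92,14,0,0,0],[1,160,-115,14,0,0,0]]]'

```text
clock: 0.98
ee_pos: [0.4686, 0.2749, 0.5022]
orientation: [180.0, 0.0, -168.0]
force: [0.4, 0.6, 0.2]
width: 1.003
finger_force: 0.0
```

Request:
jog_arm --series '[[[1,32,-23,0,0,0,0],[1,64,-46,0,0,0,0],[1,91,-65,0,0,0,0],[1,91,-65,0,0,0,0],[1,91,-65,0,0,0,0]]]'

```text
clock: 1.4
ee_pos: [0.5599, 0.2102, 0.5006]
orientation: [-180.0, -0.1, -168.1]
force: [0.1, 0.1, 0.1]
width: 0.997
finger_force: 0.0
```

```bash
python3 - <<'E'
from h import *
s=robot.sense();print(s["clock"],s["ee_pos"],s["orientation"],s["joint_positions"].round(1))
m=camera_model("wrist");f=grab_frame("wrist");cv2.imwrite("pics/w1.png",f)
np.savez("pics/w1.npz",K=m["intrinsics"],T=m["camera_from_world"])
p=proj(m,[[.64,.212,.197],[.62,.212,.23]]);print(p)
u,v=p[0].astype(int);u=max(0,min(440,u-100));v=max(0,min(330,v-75));print(u,v)
cv2.imwrite("pics/w1c.png",cv2.resize(f[v:v+150,u:u+200],None,fx=4,fy=4,interpolation=cv2.INTER_CUBIC))
E
```

```text
1.4 [0.55989273 0.21016496 0.50055701] [-1.79989006e+02 -1.25058276e-01 -1.68127070e+02] [20.6 17.1 22.2 95.2  0.   8.7]
[[295.9384643  331.03963361]
 [298.92884099 331.19376874]]
195 256
```

View pics/w1c.png

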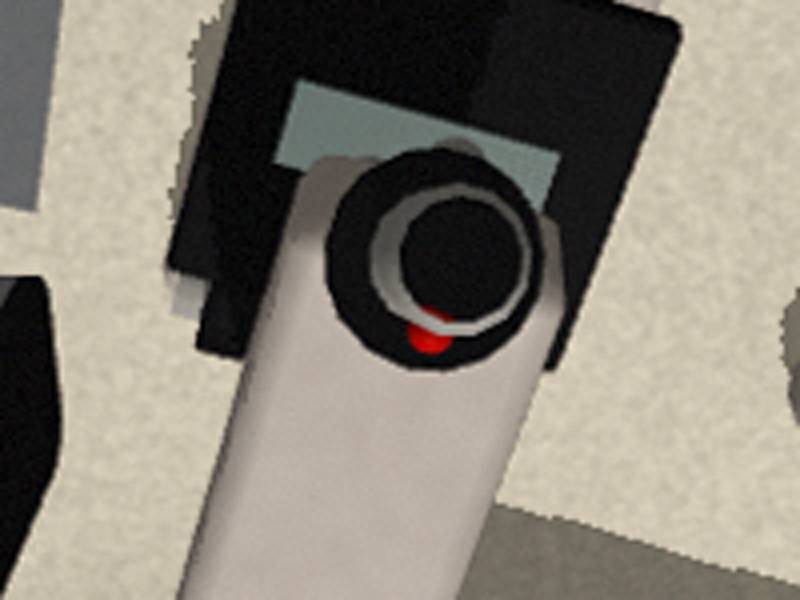

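The wrist crop looks almost straight down the small microscope's stub. The tip ring is at crop (460,261), the collar centre at (435,259) and the button at (430,328). The head and stage edges give the yaw.

```bash
python3 - <<'E'
from h import *
from scipy.optimize import least_squares
mw=dict(zip(("intrinsics","camera_from_world"),np.load("pics/w1.npz").values()))
mt=camera_model("top");ms=camera_model("scene")
def w(u,v):return np.array([u/4+195-.4,v/4+256-.4])
for a,b in[((300,180),(180,600)),((682,30),(552,368)),((560,300),(455,600)),((235,0),(170,265)),((300,80),(560,153))]:
    d=onz(mw,w(*b),.1)-onz(mw,w(*a),.1);print("edge yaw",np.degrees(np.arctan2(d[1],d[0])).round(1))
def pts(p):
    x,y,s=p;s3=.5;c3=3**.5/2;c,q=np.cos(s),np.sin(s)
    z=np.array([-s3*c,-s3*q,c3]);X=np.array([c3*c,c3*q,s3]);o=np.array([x,y,.197])
    return np.array([o,o+.038*z,o+.022*z+.017*X])
obs=[(mw,[w(435,259),w(460,261),w(430,328)],[1.5,1.5,.6]),
 (mt,[(253,220.8),(250.2,227),(251.2,218.5)],[1,1,1]),(ms,[(381.2,273),(385.8,254.4),(382.3,264.8)],[.6,1,1])]
def res(p,o=obs):return np.concatenate([((proj(m,pts(p))-np.array(u))*np.array(k)[:,None]).ravel() for m,u,k in o])
for o in(obs,obs[:1],obs[1:]):
    r=least_squares(res,[.64,.21,0],args=(o,));print(r.x[:2].round(4),np.degrees(r.x[2]).round(1),res(r.x).round(1))
E
```

```text
edge yaw -4.7
edge yaw -5.7
edge yaw -4.4
edge yaw -4.0
edge yaw 84.8
[0.6288 0.2157] -6.1 [-0.6 -0.2 -0.4 -0.3 -1.1  2.9 -1.7  1.5 -1.9  0.4 -1.3 -0.6  0.4 -1.6
  0.6 -0.8  0.2 -0.2]
[0.6286 0.2161] -5.7 [ 0.1 -0.4  0.2 -0.7 -0.7  2.8 -1.8  1.6 -2.   0.5 -1.5 -0.5  0.6 -1.6
  0.7 -0.9  0.4 -0.2]
[0.6303 0.2139] -4.9 [-4.4  1.5 -5.5  1.4 -2.6  3.7 -0.8  0.9 -0.9 -0.2 -0.5 -1.2 -0.2 -1.3
 -0.7 -0.5 -0.9  0.3]
```

Request:
jog_arm --series '[[[1,0,-40,0,0,0,0],[1,0,-80,0,0,0,0],[1,0,-120,0,0,0,0],[1,0,-160,-5,0,0,0],[1,0,-200,-10,0,0,0]]]'

```text
clock: 1.87
ee_pos: [0.5571, 0.0112, 0.4927]
orientation: [-180.0, 0.1, -167.8]
force: [2.0, -0.5, 0.1]
width: 0.997
finger_force: 0.0
```

Request:
jog_arm --series '[[[1,3,-35,-20,0,0,0],[1,6,-70,-40,0,0,0],[1,9,-105,-60,0,0,0],[1,12,-140,-80,0,0,0],[1,15,-175,-100,0,0,0]]]'

```text
clock: 2.28
ee_pos: [0.5726, -0.1636, 0.3918]
orientation: [-180.0, 0.1, -167.8]
force: [0.3, 0.3, -0.3]
width: 0.999
finger_force: 0.0
```

Request:
jog_arm --series '[[[0.7,5,-35,-10,0,0,0],[0.7,5,-70,-20,0,0,0],[0.7,5,-105,-20,0,0,0],[0.7,5,-105,-20,0,0,0],[0.7,5,-105,-20,0,0,0]]]'

```text
clock: 2.7
ee_pos: [0.578, -0.2689, 0.3717]
orientation: [180.0, -0.0, -168.0]
force: [-0.5, 1.1, -0.5]
width: 0.703
finger_force: 0.0
```

```bash
python3 - <<'E'
from h import *
s=robot.sense();print(s["clock"],s["ee_pos"],s["orientation"],s["joint_positions"].round(1),s["width"])
m=camera_model("wrist");f=grab_frame("wrist");cv2.imwrite("pics/w2.png",f)
np.savez("pics/w2.npz",K=m["intrinsics"],T=m["camera_from_world"])
p=proj(m,[[.587,-.272,.088]]);print(p)
u,v=p[0].astype(int);u=max(0,min(440,u-100));v=max(0,min(330,v-75));print(u,v)
cv2.imwrite("pics/w2c.png",cv2.resize(f[v:v+150,u:u+200],None,fx=4,fy=4,interpolation=cv2.INTER_CUBIC))
E
```

```text
2.7 [ 0.5780403  -0.2688689   0.37174035] [ 1.79963247e+02 -1.51669133e-02 -1.68020931e+02] [-24.9  19.7   9.5  79.8   0.  -36.9] 0.7029655836213626
[[306.14149641 258.70425238]]
206 183
```

View pics/w2c.png

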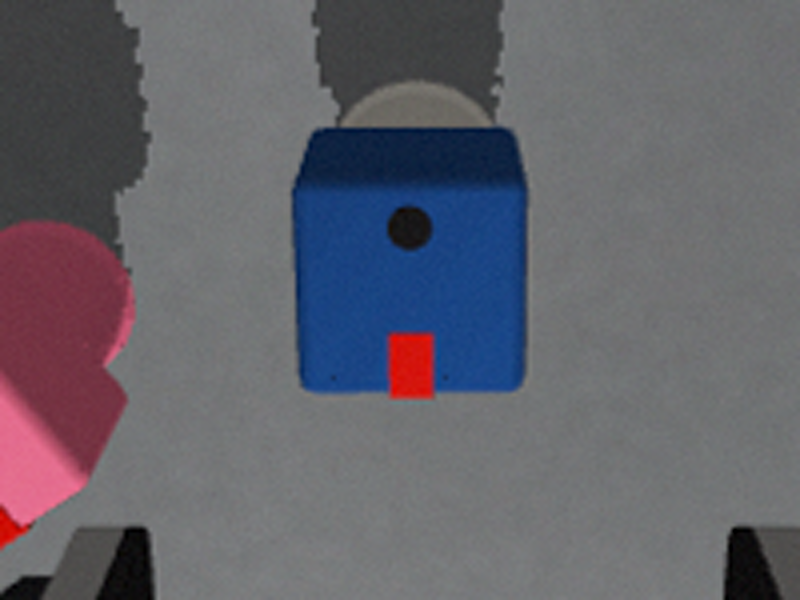

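The blue housing's top face has its corners at about crop (294,187), (526,187), (524,392) and (300,392). The stripe is on the far side, at (411,365), and the edges are nearly parallel to the tool.

```bash
python3 - <<'E'
from h import *
m=dict(zip(("intrinsics","camera_from_world"),np.load("pics/w2.npz").values()))
q=np.array([onz(m,(u/4+206-.4,v/4+183-.4),.088) for u,v in[(294,187),(526,187),(524,392),(300,392)]])
print(q.round(4),q.mean(0).round(4))
for i,j in((0,1),(3,2),(0,3),(1,2)):
    d=q[j]-q[i];print(np.linalg.norm(d).round(4),np.degrees(np.arctan2(d[1],d[0])).round(1))
s,h=[onz(m,(u/4+206-.4,v/4+183-.4),.088) for u,v in((411,365),(409,228))];d=s-h;print(np.degrees(np.arctan2(d[1],d[0])))
E
```

```text
[[ 0.5695 -0.2949  0.088 ]
 [ 0.561  -0.2551  0.088 ]
 [ 0.5992 -0.2467  0.088 ]
 [ 0.6077 -0.287   0.088 ]] [ 0.5843 -0.2709  0.088 ]
0.0407 101.9
0.0412 101.9
0.039 11.8
0.0391 12.5
12.395428993221048
```

Request:
jog_arm --series '[[[0.7,6,-2,-30,0,0,0],[0.7,6,-2,-60,0,0,0],[0.7,6,-2,-95,0,0,0],[0.7,6,-2,-125,0,0,0],[0.7,6,-2,-150,0,0,0]]]'

```text
clock: 3.17
ee_pos: [0.5841, -0.2678, 0.2205]
orientation: [180.0, -0.0, -167.8]
force: [0.2, 0.1, 0.7]
width: 0.699
finger_force: 0.0
```

Request:
jog_arm --series '[[[0.7,0,0,0,0,0,0],[0.3,0,0,0,0,0,0],[0.3,0,0,0,0,0,0],[0.3,0,0,0,0,0,0],[0.3,0,0,0,0,0,0]]]' --squeeze 60

```text
clock: 3.58
ee_pos: [0.585, -0.2704, 0.2241]
orientation: [-179.9, 0.1, -167.9]
force: [0.1, 0.4, -1.2]
width: 0.485
finger_force: 63.1
```

Request:
jog_arm --series '[[[0.3,0,0,0,0,0,0],[0.3,0,0,5,0,0,0],[0.3,0,0,20,0,0,0],[0.3,0,0,35,0,0,0],[0.3,0,0,60,0,0,0]]]'

```text
clock: 4.0
ee_pos: [0.5836, -0.2705, 0.2809]
orientation: [179.9, -0.2, -168.0]
force: [0.5, -0.8, -2.6]
width: 0.488
finger_force: 63.0
```

Request:
jog_arm --series '[[[0.3,0,0,40,0,0,-3],[0.3,0,0,80,0,0,-7],[0.3,0,5,120,0,0,-11],[0.3,0,15,158,0,0,-15],[0.3,-10,40,185,0,0,-17]]]'

```text
clock: 4.42
ee_pos: [0.5746, -0.232, 0.4704]
orientation: [-179.9, 0.2, 174.7]
force: [-0.1, 1.6, -2.5]
width: 0.48
finger_force: 63.1
```

Request:
jog_arm --series '[[[0.3,-10,35,10,0,0,0],[0.3,-22,70,20,0,0,0],[0.3,-34,105,30,0,0,0],[0.3,-46,140,34,0,0,0],[0.3,-58,175,34,0,0,0]]]'

```text
clock: 4.83
ee_pos: [0.5151, -0.0543, 0.5029]
orientation: [180.0, 0.2, 175.0]
force: [1.2, 1.1, -1.8]
width: 0.484
finger_force: 63.2
```

Request:
jog_arm --series '[[[0.3,-15,35,0,0,0,0],[0.3,-30,70,0,0,0,0],[0.3,-45,105,0,0,0,0],[0.3,-60,140,0,0,0,0],[0.3,-73,175,0,0,0,0]]]'

```text
clock: 5.25
ee_pos: [0.4416, 0.1205, 0.5019]
orientation: [180.0, 0.1, 175.0]
force: [1.5, -1.0, -1.5]
width: 0.483
finger_force: 63.2
```

Request:
jog_arm --series '[[[0.3,-5,30,0,-0.5,-6,0],[0.3,-5,60,0,-1,-12,0],[0.3,-5,90,0,-1.6,-18,0],[0.3,-5,108,0,-2.1,-24,0],[0.3,-5,108,0,-2.6,-29.9,0]]]'

```text
clock: 5.67
ee_pos: [0.4378, 0.2301, 0.5014]
orientation: [179.9, 30.3, 175.2]
force: [-0.7, -0.4, -3.0]
width: 0.483
finger_force: 63.2
```

```bash
cat > tgt.py <<'E'
from h import *
from scipy.spatial.transform import Rotation as Ro
import sys
def go(o=(.629,.2155,.197),psi=-5,out=0,d=.157):
    s=robot.sense();R=Ro.from_euler("xyz",s["orientation"],degrees=True)
    W=Ro.from_euler("ZY",[psi,-30],degrees=True)
    T=W*Ro.from_euler("ZX",[180,180],degrees=True)  # tool axes for a camera upright at yaw 0
    z=W.as_matrix()[:,2];p=np.array(o)+z*(.067+d+out)
    print("t",round(s["clock"],2),"j",s["joint_positions"].round(0),"F",s["force"].round(1),"M",s["ft_torque"].round(2),"w",round(s["width"],3))
    dp=s["ee_pos"]-np.array(o);t=W.inv().apply(dp);print("in tube frame mm: x,y,mouth",(t-[0,0,.067+d])*1e3)
    print("shift mm",((p-s["ee_pos"])*1e3).round(1),"turn",(T*R.inv()).as_rotvec(degrees=True).round(1))
E
python3 -c "
from tgt import *
go(out=.065)
cv2.imwrite('pics/s3.png',cv2.resize(grab_frame('scene')[150:330,260:500],None,fx=3,fy=3,interpolation=2))"
```

```text
t 5.67 j [ 32.  -8.  -9.  64. -17.  33.] F [-0.7 -0.4 -3. ] M [-0.02  0.71 -0.03] w 0.483
in tube frame mm: x,y,mouth [-13.85257385  -2.11746792 135.45703143]
shift mm [ 47.2  -2.  -54.1] turn [-0.1  0.3 -0.3]
```

View pics/s3.png

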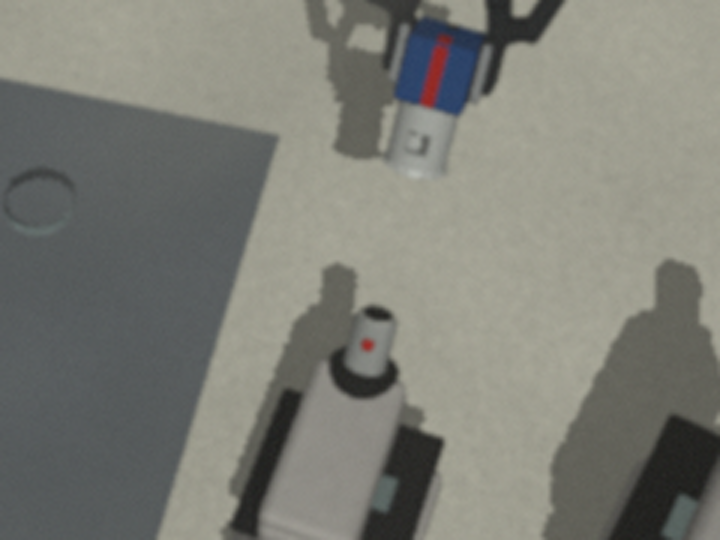

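The camera is held tilted, with its hole and stripe facing the same side as the button. In the crop the sleeve is at (418,150) and the stub at (372,340). Next is the pre-fit pose on the stub's axis.

Request:
jog_arm --series '[[[0.3,12,0,-10,0,0,0],[0.3,24,-1,-24,0,0,0],[0.3,36,-2,-40,0,0,0],[0.3,47,-2,-54,0,0,0],[0.3,47,-2,-54,0,0,0]]]'

```text
clock: 6.13
ee_pos: [0.4859, 0.2245, 0.4435]
orientation: [-179.8, 29.6, 175.1]
force: [0.2, -0.0, -2.6]
width: 0.484
finger_force: 63.1
```

```bash
python3 -c "
from tgt import *
go(out=.065)
a=grab_frame('scene')[200:300,340:430];b=grab_frame('top')[185:285,205:295]
cv2.imwrite('pics/p4.png',np.hstack([cv2.resize(i,(400,444),interpolation=2) for i in(a,b)]))"
```

```text
t 6.13 j [ 28.  -4. -13.  56. -16.  30.] F [ 0.2 -0.  -2.6] M [ 0.1   0.72 -0.01] w 0.484
in tube frame mm: x,y,mouth [-0.91577392 -3.51489234 61.16829   ]
shift mm [-0.8  3.6  3.8] turn [ 0.1 -0.4  0. ]
```

View pics/p4.png

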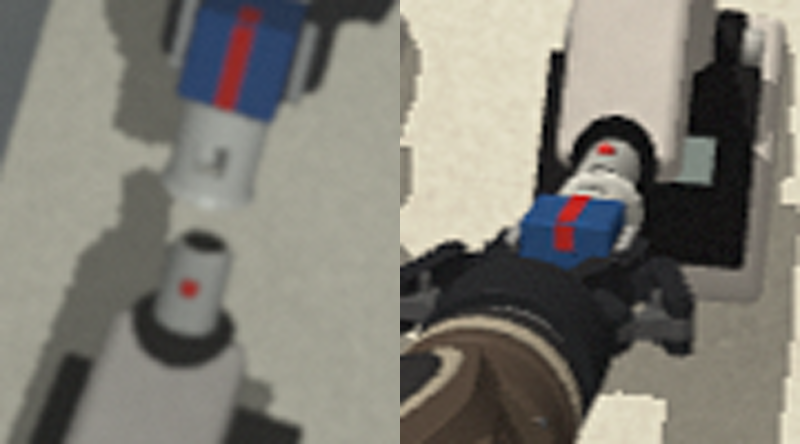

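Request:
jog_arm --series '[[[0.3,0,0,0,0,0,0],[0.3,0,0,0,0,0,0],[0.3,0,0,0,0,0,0],[0.3,0,0,0,0,0,0],[0.3,0,0,0,0,0,0]]]'

```text
clock: 6.65
ee_pos: [0.4851, 0.2255, 0.4476]
orientation: [180.0, 30.0, 175.1]
force: [0.3, 0.1, -1.6]
width: 0.487
finger_force: 63.1
```

```bash
python3 -c "
from tgt import *
for i in range(3): go(out=.065); grab_frame('top')
s=robot.sense();R=Ro.from_euler('xyz',s['orientation'],degrees=True)*Ro.from_euler('ZX',[180,180],degrees=True).inv()
g=R.as_matrix();c=s['ee_pos']-g[:,2]*.157
W=Ro.from_euler('ZY',[-5,-30],degrees=True).as_matrix();o=np.array([.629,.2155,.197])
A=[c+g@np.array(q) for q in[(0,0,-.067),(.0185,0,-.045),(.021,0,-.021),(.021,0,.021),(-.0,0,.021)]]+[o+W@np.array(q) for q in[(0,0,.038),(.018,0,.022),(0,0,0)]]
N=['mouth','hole','stripebot','stripetop','topc','tip','button','collar']
a=(proj(camera_model('scene'),A)-[340,200])*4.44;b=(proj(camera_model('top'),A)-[205,185])*4.44+[400,0]
for n,x,y in zip(N,a,b):print(n,x.round(0),y.round(0))"
```

```text
t 6.65 j [ 29.  -4. -13.  56. -16.  30.] F [ 0.3  0.1 -1.6] M [ 0.03  0.63 -0.04] w 0.487
in tube frame mm: x,y,mouth [ 0.35580213 -2.59069211 65.12642465]
shift mm [-0.   2.6 -0.3] turn [-0.   0.  -0.1]
t 6.7 j [ 29.  -4. -13.  56. -16.  30.] F [-0.1 -0.3 -2.3] M [ 0.08  0.68 -0.03] w 0.487
in tube frame mm: x,y,mouth [ 0.27869541 -2.5973356  64.92592873]
shift mm [-0.1  2.6 -0.1] turn [-0.   0.  -0.1]
t 6.75 j [ 29.  -4. -13.  56. -16.  30.] F [ 0.4  0.3 -2.3] M [0.12 0.72 0.05] w 0.486
in tube frame mm: x,y,mouth [ 0.24390815 -2.61474847 64.77362106]
shift mm [-0.1  2.6  0.1] turn [ 0.   0.  -0.1]
mouth [212. 182.] [589. 205.]
hole [215. 154.] [582. 182.]
stripebot [227. 105.] [572. 192.]
stripetop [250.  13.] [556. 221.]
topc [260.  -5.] [555. 265.]
tip [205. 238.] [593. 188.]
button [188. 288.] [599. 144.]
collar [186. 313.] [606. 166.]
```

Request:
jog_arm --series '[[[0.3,0,2.6,0,0,0,0],[0.3,3,2.3,-5,0,0,0],[0.3,8,2,-13,0,0,0],[0.3,12.5,1.5,-21.7,0,0,0],[0.3,12.5,1.5,-21.7,0,0,0]]]'

```text
clock: 7.22
ee_pos: [0.4982, 0.2267, 0.422]
orientation: [-179.8, 29.8, 175.1]
force: [-0.9, 0.2, -2.4]
width: 0.486
finger_force: 63.1
```

Request:
jog_arm --series '[[[0.3,0,0,0,0,0,0],[0.3,1,-0.1,-1.7,0,0,0],[0.3,2,-0.2,-3.5,0,0,0],[0.3,3,-0.3,-5.2,0,0,0],[0.3,4,-0.4,-7,0,0,0]]]'

```text
clock: 7.63
ee_pos: [0.5019, 0.2265, 0.4184]
orientation: [180.0, 30.0, 175.0]
force: [0.7, 0.4, -1.7]
width: 0.486
finger_force: 63.1
```

```bash
python3 -c "
from tgt import *
go()"
```

```text
t 7.63 j [ 28.  -3. -15.  52. -16.  29.] F [ 0.7  0.4 -1.7] M [0.04 0.62 0.03] w 0.486
in tube frame mm: x,y,mouth [ 0.19737417 -0.09954966 31.50408441]
shift mm [ 15.5  -1.3 -27.4] turn [-0.  0. -0.]
```

Request:
jog_arm --series '[[[0.3,0.5,0,-0.9,0,0,0],[0.3,1,-0.1,-1.7,0,0,0],[0.3,1.5,-0.1,-2.6,0,0,0],[0.3,2,-0.2,-3.5,0,0,0],[0.3,2.5,-0.2,-4.3,0,0,0]]]'

```text
clock: 8.05
ee_pos: [0.5044, 0.2263, 0.4139]
orientation: [-180.0, 30.0, 175.1]
force: [0.2, 0.9, -2.8]
width: 0.485
finger_force: 63.1
```

Request:
jog_arm --series '[[[0.3,0.5,0,-0.9,0,0,0],[0.3,1,-0.1,-1.7,0,0,0],[0.3,1.5,-0.1,-2.6,0,0,0],[0.3,2,-0.2,-3.5,0,0,0],[0.3,2.5,-0.2,-4.3,0,0,0]]]'

```text
clock: 8.47
ee_pos: [0.507, 0.2262, 0.4101]
orientation: [180.0, 30.1, 175.0]
force: [0.3, -0.1, -0.2]
width: 0.483
finger_force: 63.2
```

```bash
python3 -c "
from tgt import *
go()"
```

```text
t 8.47 j [ 27.  -2. -15.  51. -16.  29.] F [ 0.3 -0.1 -0.2] M [0.06 0.4  0.02] w 0.483
in tube frame mm: x,y,mouth [4.95550645e-01 5.25366124e-03 2.17283047e+01]
shift mm [ 10.4  -0.9 -19.1] turn [-0.   0.1 -0. ]
```

Request:
jog_arm --series '[[[0.3,0.5,0,-0.9,0,0,0],[0.3,1,-0.1,-1.7,0,0,0],[0.3,1.5,-0.1,-2.6,0,0,0],[0.3,2,-0.2,-3.5,0,0,0],[0.3,2.5,-0.2,-4.3,0,0,0]]]'

```text
clock: 8.88
ee_pos: [0.5096, 0.226, 0.4058]
orientation: [180.0, 30.1, 175.0]
force: [1.3, -0.4, 0.5]
width: 0.484
finger_force: 63.5
```

Request:
jog_arm --series '[[[0.3,0.5,0,-0.9,0,0,0],[0.3,1,-0.1,-1.7,0,0,0],[0.3,1.5,-0.1,-2.6,0,0,0],[0.3,2,-0.2,-3.5,0,0,0],[0.3,2.5,-0.2,-4.3,0,0,0]]]'

```text
clock: 9.3
ee_pos: [0.5119, 0.2257, 0.401]
orientation: [-180.0, 30.0, 175.0]
force: [2.0, -1.0, 0.2]
width: 0.486
finger_force: 63.5
```

```bash
python3 -c "
from tgt import *
go()"
```

```text
t 9.3 j [ 27.  -2. -16.  50. -15.  28.] F [ 2.  -1.   0.2] M [ 0.03 -0.21 -0.02] w 0.486
in tube frame mm: x,y,mouth [ 0.21243626 -0.04454758 11.38878866]
shift mm [  5.5  -0.4 -10. ] turn [ 0.  0. -0.]
```

Request:
jog_arm --series '[[[0.3,0.5,0,-0.9,0,0,0],[0.3,1,-0.1,-1.7,0,0,0],[0.3,1.5,-0.1,-2.6,0,0,0],[0.3,2,-0.2,-3.5,0,0,0],[0.3,2.5,-0.2,-4.3,0,0,0]]]'

```text
clock: 9.72
ee_pos: [0.5144, 0.2255, 0.3966]
orientation: [-180.0, 30.0, 175.1]
force: [2.1, 0.3, 0.6]
width: 0.486
finger_force: 63.4
```

Request:
jog_arm --series '[[[0.3,0.5,0,-0.9,0,0,0],[0.3,1,-0.1,-1.7,0,0,0],[0.3,1.5,-0.1,-2.6,0,0,0],[0.3,2,-0.2,-3.5,0,0,0],[0.3,2,-0.2,-3.5,0,0,0]]]'

```text
clock: 10.13
ee_pos: [0.5162, 0.2254, 0.3927]
orientation: [-180.0, 30.0, 175.1]
force: [1.6, 0.9, -2.3]
width: 0.484
finger_force: 63.3
```

```bash
python3 -c "
from tgt import *
go()"
```

```text
t 10.13 j [ 27.  -1. -17.  48. -15.  28.] F [ 1.6  0.9 -2.3] M [0.21 0.14 0.16] w 0.484
in tube frame mm: x,y,mouth [-0.19839576  0.01692359  2.04550804]
shift mm [ 1.2 -0.1 -1.7] turn [ 0.  -0.  -0.1]
```

Request:
jog_arm --series '[[[0.3,0.4,0,-0.7,0,0,0],[0.3,0.8,-0.1,-1.4,0,0,0],[0.3,1.2,-0.1,-2,0,0,0],[0.3,1.2,-0.1,-2,0,0,0],[0.3,1.2,-0.1,-2,0,0,0]]]'

```text
clock: 10.55
ee_pos: [0.5174, 0.2252, 0.3909]
orientation: [-180.0, 30.0, 175.1]
force: [0.8, 0.8, -2.2]
width: 0.485
finger_force: 63.3
```

```bash
python3 -c "
from tgt import *
go()"
```

```text
t 10.55 j [ 27.  -1. -17.  48. -15.  28.] F [ 0.8  0.8 -2.2] M [0.13 0.55 0.02] w 0.485
in tube frame mm: x,y,mouth [-0.12628198 -0.07625906 -0.08093803]
shift mm [0.1 0.1 0.1] turn [ 0.  -0.  -0.1]
```

No seating force yet, so I'll keep pressing gently.

Request:
jog_arm --series '[[[0.3,0.3,0,-0.5,0,0,0],[0.3,0.6,0,-1,0,0,0],[0.3,0.9,-0.1,-1.5,0,0,0],[0.3,1.1,-0.1,-2,0,0,0],[0.3,1.1,-0.1,-2,0,0,0]]]'

```text
clock: 10.97
ee_pos: [0.5178, 0.225, 0.3903]
orientation: [180.0, 30.0, 175.1]
force: [-9.2, -0.5, 5.9]
width: 0.483
finger_force: 64.6
```

```bash
python3 -c "
from tgt import *
go()
a=grab_frame('scene')[200:300,340:430];cv2.imwrite('pics/p5.png',cv2.resize(a,(540,600),interpolation=2))"
```

```text
t 10.97 j [ 27.  -1. -17.  48. -15.  28.] F [-9.2 -0.5  5.9] M [-0.2   1.6  -0.16] w 0.483
in tube frame mm: x,y,mouth [ 0.02519331 -0.2542977  -0.84893903]
shift mm [-0.4  0.3  0.7] turn [-0.   0.  -0.1]
```

View pics/p5.png

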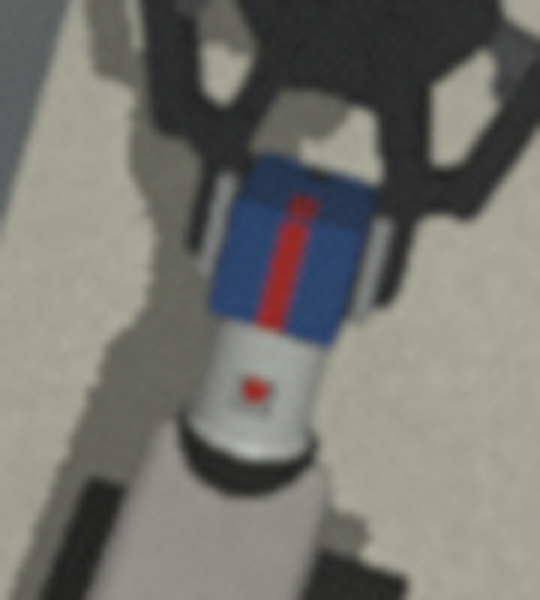

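The sleeve is seated on the collar with about 11 N of contact force. The red button shows through the hole at crop (255,390). I'll release and back out along the axis.

Request:
jog_arm --series '[[[0.75,-0.4,0,0.7,0,0,0],[0.75,-0.4,0,0.7,0,0,0],[0.75,-0.4,0,0.7,0,0,0],[0.75,-0.4,0,0.7,0,0,0],[0.75,-0.4,0,0.7,0,0,0]]]'

```text
clock: 11.43
ee_pos: [0.5183, 0.2251, 0.3898]
orientation: [-180.0, 30.0, 175.1]
force: [-0.1, -0.3, -0.3]
width: 0.754
finger_force: 0.0
```

Request:
jog_arm --series '[[[0.75,-4,0.4,7,0,0,0],[0.75,-12,1,21,0,0,0],[0.75,-22,2,38,0,0,0],[0.75,-35,3,60,0,0,0],[0.75,-50,4.4,87,0,0,0]]]'

```text
clock: 11.85
ee_pos: [0.4675, 0.2293, 0.4768]
orientation: [-179.9, 29.9, 175.1]
force: [0.6, -0.2, -0.2]
width: 0.75
finger_force: 0.0
```

Request:
jog_arm --series '[[[0.75,-10,1,17,0,0,0],[0.75,-15,1,26,0,0,0],[0.75,-15,1,26,0,0,0],[0.75,-15,1,26,0,0,0],[0.75,-15,1,26,0,0,0]]]'

```text
clock: 12.27
ee_pos: [0.4535, 0.2305, 0.5013]
orientation: [-179.9, 29.9, 175.1]
force: [0.6, -0.3, 0.2]
width: 0.752
finger_force: 0.0
```

```bash
python3 -c "
from tgt import *
go()
a=grab_frame('scene')[200:300,340:430];b=grab_frame('wrist')
cv2.imwrite('pics/p6.png',np.hstack([cv2.resize(a,(380,422),interpolation=2),cv2.resize(b[100:460,140:500],(420,422))]))"
```

```text
t 12.27 j [ 31.  -6.  -7.  64. -17.  32.] F [ 0.6 -0.3  0.2] M [0.04 0.48 0.01] w 0.752
in tube frame mm: x,y,mouth [ -0.39119565  -0.34301478 127.65852467]
shift mm [  64.    -5.3 -110.4] turn [ 0.1 -0.1 -0. ]
```

View pics/p6.png

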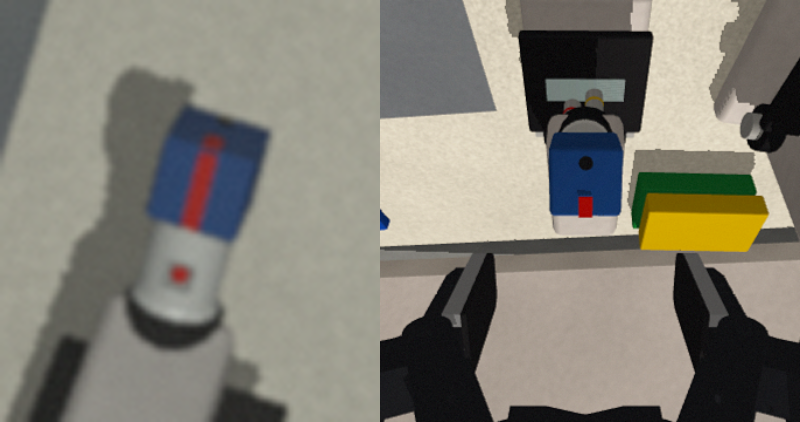

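The camera stays seated and clear of the gripper. The button shows in the hole at (180,274), and the stripe lines up with the microscope.

```bash
python3 -c "
from rig import robot
print(robot.hand_in())"
```

```text
the job is handed in; nothing more can be done
None
```

The blue camera is fully seated on the small microscope's eye tube with the red button showing through the hole, the gripper is clear, and the job was handed in at about 12 s; the hand-in returned no verdict.

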